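# Reload the receipt printer from the spares crate

### The arm

A 6-joint arm with a two-finger parallel gripper is mounted at the origin on the work surface. World frame = base frame: x ahead of the robot, y to its left, z up, the work surface at z = 0. Lengths are in m, angles in degrees, forces in N, time in s.
With the tool pointing down it reaches from about 0.35 to 0.875 m from the base axis. Payload 4.2 kg.
Tool frame: the origin (TCP) lies on the centre line of the jaws, within the pads' length; the fingertips stand 17 mm ahead of it and the grasp point (between the pads) lies 2 mm behind it (tips_ahead is the distance from the TCP to the fingertips, in m); z points along the fingers, x is the direction in which the jaws open and shut, and the axes are right-handed (so a half turn about z gives the same grasp; the last joint's range is limited). The gripper opens to 87 mm and grips with 3 to 60 N. Pads are 19 mm wide; open, the fingers measure 117 mm over their backs; the gripper's body (75 mm by 190 mm) begins 51 mm behind the grasp point.
Start: joints at [81.108, 22.042, 0.453, 0, -68.411, -14.817], TCP at [0.251, 0.572, 0.24] pointing down, gripper open.
Joint ranges: [-179.83, 179.83], [-69.29, 118.12], [-61.27, 80.66], [-181.25, 117.63], [-171.15, -9.14], [-177.46, 177.46]. Speed limits (degrees/s): [159.86, 159.86, 180, 180, 180, 180].

### API

Orientations are given as a 3x3 rotation matrix whose columns are the frame's x, y, z axes.
In Python, from station import sense, capture, camera_info, finish_job, boxes_of, spot_point, tips_ahead gives the robot as it stands. The module is installed in compiled form; this text tells all that it offers.
- The arm moves only by the tool carry_out, never from a script. Its arguments are lists of equal length, an entry for each row: "delta_pos": the shift along the tool's x, y, z scaled (see below), a list of three; "spin": the turn about the tool's z scaled (see below); "gripper": the opening in per cent of the stroke, from 0 (shut) to 100 (fully open). In form: {"delta_pos": [[x, y, z], ...], "spin": [spin, ...], "gripper": [gripper, ...]}. A call has 1 to 12 rows; each row is the pose to reach, as a shift and turn from the pose commanded when the call began, along the tool's axes at that moment; what a row does not reach only later rows make up. The controller multiplies each number of a shift by 0.1 m and each number of a turn by pi/4 rad. A row lasts 1/8 s, in which the tool goes at most 62.5 mm and 10.7 degrees, less where a joint would pass 70% of its speed; a pose out of reach is approached as far as the arm can. A call with a number of a shift or a turn outside -1 to 1 is refused whole. A call with a gripper value outside its range is refused whole. The fingers move at their own pace and stop on an object; the grip force is fixed at half the most. Time passes only in rows, so rows that repeat a pose let the fingers close. It gives the time, the measured TCP pose, the force and the opening at its end, in the units of the state.
- sense(): the state, without advancing time (a new reading comes with each control period).
- capture(name): name is "side" or "top"; returns the picture (420x560x3 uint8, red, green, blue); there is no depth.
- camera_info(name): a dict with "fov_y" (degrees; the focal length in pixels is half the picture's height over the tangent of half this angle, whatever the lens; pixels are square), "cx", "cy" (the principal point, pixels), "origin" and "rotation" of the camera in the world. Camera axes: x right, y down, z forward; pixel columns grow to the right and rows downward; lengths in m; the calibration is good to about 2 mm. A picture is of the moment at which its call begins. camera_info takes no time and is no camera call.
- finish_job(): hands the job in, once; it reports no verdict.
Trained networks look in the newest picture that a camera, given by its name, has taken for a name from the list of things; names that differ only in an ending like _2 or _b are one class to them, and where a whole thing is asked for, a point or a joint stands for the part that bears it (a point fixed in the world has none). Each returns a list of dicts, best first, with "p" (0 to 1); they miss things now and then, are a little off and sometimes report something else, mostly with a low value. They report only what shows in the picture. A call takes as long as a camera call.
- boxes_of(camera, query): "centre" ([x, y, z] in m, in world coordinates, good to about 4 mm: the middle of the surface that is visible of it).
- spot_point(camera, query): "centre" ([x, y, z] in m, in world coordinates, good to about 4 mm: a listed point, or the origin of a listed thing).
The state is a dict: "time_s": time; "joints": joint angles; "joint_velocities": joint speeds; "effort": joint torques, N m; "tcp_pos": TCP position; "ee_rot": TCP orientation; "wrist_force": force on the tool from outside, world axes, zero at the start; "moment": the same for the moment, N m; "gripper_width": opening from 0.0 (shut) to 1.0 (fully open).
Only numpy, scipy, OpenCV 4.12 (cv2) and the standard library are available. Lean on these libraries where they do the work, as an engineer would, in place of code of your own. Each camera call takes 0.05 s, during which the arm holds its last target. There are 200 camera calls.

### The job

The receipt printer is out of paper. Its cover has been released and stands ajar: swing it right up by the lip, and from the spares crate fetch the full paper roll that fits its paper bed: the thick 57 mm wide one, neither the wider roll nor the nearly used one; a carton lies across the crate in the way, so slide it along the rim, keeping it lying flat on the crate. Set the roll down lying across the bed (do not drop it in), then push the cover fully shut, with everything else left in the crate and on the desk where it is.

Things in the scene. Friction and masses are not known exactly. Their poses are not given: they have to be found in the camera images.
- roll: The roll to load: a full, tightly wound white paper roll, a rigid cylinder 50 mm in diameter, 57 mm long, about 110 g, a small brown core ring on its end faces. Origin at its centre, y along its axis. It starts lying on its side in one half of the crate (about 90 mm from the middle along the crate's y, either side), beside or partly below the edge of the carton. It can roll.
- wide_roll: A white paper roll of the same 50 mm diameter but 80 mm long, too wide for the printer: leave it in the crate. Origin at its centre, y along its axis. It lies in the crate's other half.
- part_roll: A nearly used white paper roll, 57 mm long but only 30 mm in diameter: leave it in the crate. Origin at its centre, y along its axis. Lies near the crate's middle, under the carton.
- core: An empty brown cardboard core, 18 mm in diameter, 80 mm long, lying in the crate near the wall towards the robot. Leave it in the crate. Origin at its centre, y along its axis.
- adapter: A black power supply brick, 90 (x) x 42 (y) x 28 mm, lying near the crate's middle, under the carton. Leave it in the crate. Origin at the centre of its underside.
- plug: A black plug-in charger, 55 (x) x 42 (y) x 30 mm, lying in the crate along one of its two short end walls. Leave it in the crate. Origin at the centre of its underside.
- hub: A flat metal hub with a row of sockets, 110 (x) x 38 (y) x 22 mm, lying in the crate along the other end wall. Leave it in the crate. Origin at the centre of its underside.
- crate: An open grey plastic crate, fixed to the desk, outside 300 (x) x 400 (y) x 75 mm high, walls and floor 5 mm thick (the top of its floor is 5 mm above the desk), a flange and ribs of up to 7 mm outside. Origin at the centre of its underside, x and y along its sides, z up.
- carton: A closed flat brown carton, 330 (x) x 150 (y) x 35 mm, about 0.3 kg, lying loose across the crate near its middle, on the rims of the crate's two long walls (those along the crate's y), its underside 75 mm above the desk. It slides along the rims under a push of a few newtons and must stay lying on them. Origin at the centre of its underside.
- printer: A dark receipt printer, fixed, 164 deep (x) x 116 wide (y) x 106 mm high (cover shut). Origin: centre of its underside; its front faces its -x. Lower body 66 mm high. With the cover up, the paper bed is a well open above: x from -52 to +58 mm, 68 mm along y between cheeks rising to 66 mm; its floor is a V, lowest along the line x = 3 mm (24 mm above the desk), rising 12 degrees to front and back.
- bed (a point): On the printer, in the paper bed: where the centre of the 50 mm roll lies when it rests there, 49.6 mm above the desk. Axes as the printer's; the roll lies with its axis along y.
- hinge (a point): On the printer: middle of the cover's hinge line, 66 mm above the desk, 72 mm behind (+x of) the printer's origin. The hinge line runs along the printer's y.
- lip (a point): On the cover: middle of the outer edge of the finger lip at its front, at half its thickness. The lip is 80 mm wide (y), 6 mm thick, stands 12 mm out from the cover's front wall, with free air below; with the cover shut its underside is 68 mm above the desk. It lies 166 mm from the hinge line and moves with the cover.
- cover (a joint): Opening angle of the cover about its hinge, rad: 0 fully shut, starting ajar (0.35 to 0.6), growing as the front rises, 1.7 at the stop, just past upright. No latch; the hinge is stiff: the cover stays where it is left, about 3 N at the lip moves it. A 154 x 116 mm hood, walls 6 mm; shut, its flat outer top lies 40 mm above the hinge line, from the hinge line to 154 mm in front of it.
- scanner: Bystander: a dark hand-held barcode scanner lying on the desk, about 125 x 62 x 36 mm. Leave it alone. Origin below its middle.
- mug: Bystander: a white mug, 80 mm in diameter, 95 mm high, on the desk. Leave it alone. Origin at the centre of its underside.

How it is judged (in metres and radians):
On the way, in this order (a step that is already met when the one before it is completed fails the run):
1. the printer's cover stands open (at least 1.2 rad) (value of joint cover above 1.2 rad), for 0.2 s.
2. the full 57 mm roll is set down in the bed with the fingers still on it, the cover still up (x of roll in the frame of bed between -0.006 and 0.006 m and y of roll in the frame of bed between -0.008 and 0.008 m and z of roll in the frame of bed between -0.006 and 0.006 m and angle between the y axis of roll and the y axis of bed, either way round below 0.15 rad and contact force between the fingers and roll above 0.3 N and value of joint cover above 0.9 rad), for 0.05 s.
At the end, for the whole second after the job is handed in: The cover is shut (below 0.05 rad); the full 57 mm roll lies at rest in the bed, its centre within 6 mm (x and height) and 8 mm (y) of site bed and its axis within 0.15 rad of the bed's y; the carton still lies flat on the crate's rims (value of joint cover below 0.05 rad and x of roll in the frame of bed between -0.006 and 0.006 m and y of roll in the frame of bed between -0.008 and 0.008 m and z of roll in the frame of bed between -0.006 and 0.006 m and angle between the y axis of roll and the y axis of bed, either way round below 0.15 rad and linear speed of roll below 0.02 m/s and height (world z) of carton between 0.068 and 0.085 m and angle between carton's own z axis and vertical below 0.1 rad); the robot touches nothing.
It fails at once if the carton falls off the crate or tips up (height (world z) of carton below 0.06 m or angle between carton's own z axis and vertical above 0.3 rad).
It fails at once if something other than the full 57 mm roll is taken out of the crate (height (world z) of any of wide_roll, part_roll, core, adapter, plug, hub above 0.1 m).
It fails at once if the scanner or the mug is shifted by more than 30 mm or the mug tips (distance of any of scanner, mug from where it was at the start of the episode above 0.03 m or angle between mug's own z axis and vertical above 0.3 rad).
It also fails if it takes over 66 s, if anything falls off the work surface, if the arm or the gripper's body presses on something with over 40 N, if the wrist force passes 120 N, or if a joint passes its speed limit or range.

## Working session

There is one attempt and no reset: what is moved stays moved. The work goes in short steps, Python scripts to look and compute and a tool call to move; the robot and the scene stay as the last step left them, time stands still between calls to the robot, and variables do not carry over. Pictures are saved under pics/ and viewed, about 8 in all and at most 12, crops included, and the job is handed in when it is done.

Besides the shell and the picture viewer there is one more tool, called after "Call:" as name([rows], argument=value, ...), one row to a line, values as JSON. carry_out: Moves the arm, as the interface text tells. Its arguments: {"type":"object","properties":{"delta_pos":{"type":"array","items":{"type":"array","items":{"type":"number","minimum":-1,"maximum":1}}},"spin":{"type":"array","items":{"type":"number","minimum":-1,"maximum":1}},"gripper":{"type":"array","items":{"type":"number"}}},"required":["delta_pos","spin","gripper"]}

```bash
mkdir -p pics
cat > h.py <<'E'
import numpy as np, cv2
from station import *
def snap(cam,name):
    im=capture(cam); cv2.imwrite(f'pics/{name}.png',im[:,:,::-1]); return im
def cam(n):
    c=camera_info(n); f=210/np.tan(np.radians(c['fov_y'])/2)
    return f,c['cx'],c['cy'],np.array(c['origin']),np.array(c['rotation'])
def proj(n,p):
    f,cx,cy,o,R=cam(n); q=R.T@(np.array(p)-o); return np.array([cx+f*q[0]/q[2],cy+f*q[1]/q[2]])
def unproj(n,u,v,z):
    f,cx,cy,o,R=cam(n); d=R@np.array([(u-cx)/f,(v-cy)/f,1]); return o+d*(z-o[2])/d[2]
def tool(p):  # world point -> delta units from current tcp
    s=sense(); return np.array(s['ee_rot']).T@(np.array(p)-np.array(s['tcp_pos']))/0.1
E
python3 - <<'E'
from h import *
np.set_printoptions(precision=3,suppress=True)
a=snap('top','top0');b=snap('side','side0')
cv2.imwrite('pics/both0.png',cv2.resize(np.hstack([a,b])[:,:,::-1],(800,300)))
for c in('top','side'): 
    print(c,{k:np.round(v,3).tolist() for k,v in camera_info(c).items()})
    for q in ['roll','wide_roll','part_roll','crate','carton','printer','bed','hinge','lip','scanner','mug','plug','hub']:
        print(q,[(np.round(d['centre'],3).tolist(),round(d['p'],2)) for d in spot_point(c,q)[:2]])
s=sense();print(s['ee_rot'],s['time_s'],tips_ahead)
E
```

```text
top {'fov_y': 48.459, 'cx': 283.998, 'cy': 208.807, 'origin': [0.521, -0.051, 1.368], 'rotation': [[0.0, -0.999, 0.047], [-1.0, 0.001, 0.025], [-0.025, -0.047, -0.999]]}
roll [([0.552, 0.302, 0.031], 0.66), ([0.596, 0.036, 0.008], 0.24)]
wide_roll [([0.569, 0.128, 0.027], 0.57)]
part_roll []
crate [([0.548, 0.3, 0.037], 0.37)]
carton [([0.559, 0.197, 0.077], 0.88)]
printer [([0.515, -0.249, -0.003], 0.95)]
bed []
hinge []
lip [([0.442, -0.244, 0.147], 0.64)]
scanner [([0.401, -0.447, -0.001], 0.68)]
mug [([0.777, -0.147, -0.001], 0.85)]
plug [([0.4, -0.447, 0.001], 0.25)]
hub [([0.597, 0.037, 0.006], 0.78)]
side {'fov_y': 54.645, 'cx': 278.103, 'cy': 207.804, 'origin': [0.892, -0.911, 0.729], 'rotation': [[0.944, 0.191, -0.27], [0.331, -0.537, 0.776], [0.003, -0.822, -0.57]]}
roll [([0.509, -0.252, 0.003], 0.72)]
wide_roll [([0.606, 0.206, 0.003], 0.5)]
part_roll [([0.497, 0.207, 0.022], 0.64), ([0.402, -0.449, 0.0], 0.21)]
crate [([0.552, 0.207, -0.001], 0.61)]
carton [([0.555, 0.202, 0.078], 0.63), ([0.57, 0.125, 0.028], 0.18)]
printer [([0.512, -0.252, 0.0], 0.92), ([0.604, 0.207, 0.002], 0.46)]
bed [([0.517, -0.25, 0.049], 0.89)]
hinge [([0.584, -0.261, 0.067], 0.71)]
lip [([0.437, -0.244, 0.148], 0.82)]
scanner [([0.402, -0.451, 0.002], 0.89)]
mug [([0.772, -0.147, 0.001], 0.69)]
plug []
hub [([0.554, 0.201, 0.079], 0.7)]
[[-0.402 -0.916  0.   ]
 [-0.916  0.402 -0.   ]
 [ 0.    -0.    -1.   ]] 1.4 0.017
```

View pics/top0.png

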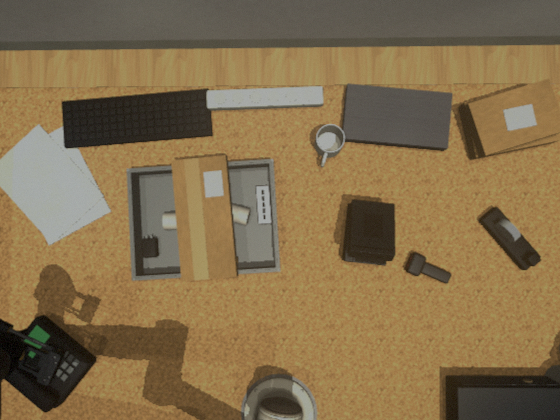

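View pics/side0.png

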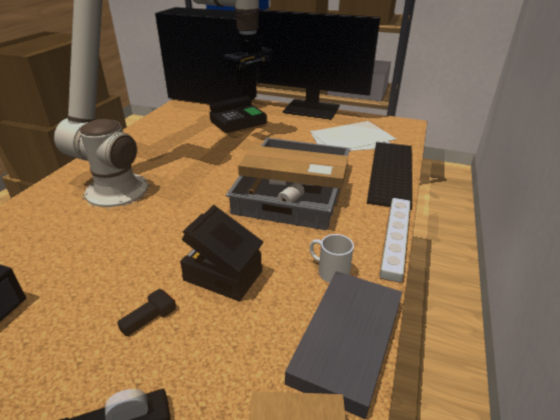

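The top view shows the crate at about (130–278, 160–278), with the carton across it at (175–237). A roll end sticks out on each side, at (170,220) and (240,213). The printer is at (370,232) and the mug at (330,140). I'll zoom in on the crate and printer.

Run:
```python
import cv2,numpy as np
t=cv2.imread('pics/top0.png');s=cv2.imread('pics/side0.png')
a=cv2.resize(t[150:290,120:290],(510,420),interpolation=cv2.INTER_CUBIC)
a=np.clip(a*1.4,0,255).astype('uint8')
b=cv2.resize(t[180:280,330:400],(280,400),interpolation=cv2.INTER_CUBIC)
b=np.clip(b*1.8,0,255).astype('uint8')
o=np.zeros((420,790,3),'uint8');o[:,:510]=a;o[:400,510:]=b
cv2.imwrite('pics/crop0.png',o)
from h import *
for q in ['roll','wide_roll','part_roll','core']:
  print(q,[(np.round(d['centre'],3).tolist(),round(d['p'],2)) for c in('top','side') for d in boxes_of(c,q)[:3]])
```

```text
roll [([0.551, 0.311, 0.054], 0.62), ([0.548, 0.308, 0.004], 0.19)]
wide_roll [([0.564, 0.109, 0.05], 0.71), ([0.547, 0.31, 0.005], 0.37), ([0.577, 0.111, 0.044], 0.77), ([0.529, -0.272, 0.134], 0.42), ([0.625, 0.19, 0.025], 0.4)]
part_roll [([0.506, 0.193, 0.024], 0.62), ([0.414, -0.43, 0.031], 0.46)]
core [([0.436, 0.147, 0.022], 0.5)]
```

View pics/crop0.png

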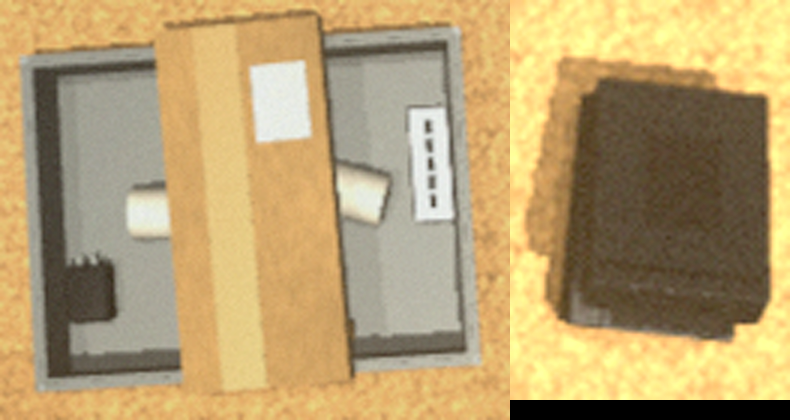

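The left roll end is aligned with the crate and the right one is turned about 15°. The cover and printer yaw by about -6°. Next I'll work out the roll ends and the lip approach.

Run:
```python
from h import *
np.set_printoptions(precision=3,suppress=True)
def c(u,v,z): return unproj('top',120+u/3,150+v/3,z)
print('crate corners z75',[c(*p,.075)[:2] for p in((22,57),(458,28),(480,362),(40,388))])
print('carton z110',[c(*p,.11)[:2] for p in((158,26),(318,12),(350,380),(185,395))])
print('left end',c(126,212,.03),'edges',c(150,186,.03),c(150,238,.03))
print('right end',c(385,198,.03),c(388,170,.03),c(378,224,.03))
yaw=np.radians(-6.2);ex=np.array([np.cos(yaw),np.sin(yaw),0])
L=np.array([.4395,-.244,.1475])
print('lip hinge est',L+ex*.144)
P=L-ex*.04
for n,p in dict(above=[*P[:2],.24],pt=[*P[:2],.15]).items(): print(n,tool(p),p)
s=sense();print(s['time_s'])
```

```text
crate corners z75 [array([0.695, 0.421]), array([0.721, 0.013]), array([ 0.412, -0.008]), array([0.387, 0.4  ])]
carton z110 [array([0.718, 0.284]), array([0.73 , 0.138]), array([0.398, 0.107]), array([0.384, 0.256])]
left end [0.551 0.335 0.03 ] edges [0.576 0.312 0.03 ] [0.526 0.311 0.03 ]
right end [0.564 0.085 0.03 ] [0.591 0.082 0.03 ] [0.539 0.091 0.03 ]
lip hinge est [ 0.583 -0.26   0.147]
above [ 6.837 -4.624 -0.004] [np.float64(0.3997339614411074), np.float64(-0.2396800257717591), 0.24]
pt [ 6.837 -4.624  0.896] [np.float64(0.3997339614411074), np.float64(-0.2396800257717591), 0.15]
1.8
```

Call:
carry_out([
  [0,0,0],
  [0,0,0],
], spin=[-0.39,-0.39], gripper=[0,0])

```text
time_s: 2.05
tcp_pos: [0.2513, 0.5722, 0.2395]
ee_rot: [[-0.103, -0.995, 0.0], [-0.995, 0.103, -0.0], [0.0, -0.0, -1.0]]
wrist_force: [0.4, 0.2, 0.9]
gripper_width: 0.858
```

Call:
carry_out([
  [1,-0.79,0],
  [1,-0.79,0],
  [1,-0.79,0],
], spin=[0,0,0], gripper=[0,0,0])

```text
time_s: 2.42
tcp_pos: [0.3205, 0.4613, 0.2401]
ee_rot: [[-0.111, -0.994, -0.0], [-0.994, 0.111, -0.0], [0.0, 0.0, -1.0]]
wrist_force: [0.5, 0.7, -0.1]
gripper_width: 0.515
```

Call:
carry_out([
  [1,-0.79,0],
  [1,-0.79,0],
  [1,-0.79,0],
], spin=[0,0,0], gripper=[0,0,0])

```text
time_s: 2.8
tcp_pos: [0.3881, 0.3541, 0.2399]
ee_rot: [[-0.111, -0.994, 0.0], [-0.994, 0.111, 0.0], [-0.0, -0.0, -1.0]]
wrist_force: [0.8, -0.3, -0.8]
gripper_width: 0.177
```

Call:
carry_out([
  [1,-0.79,0],
  [1,-0.79,0],
  [1,-0.79,0],
], spin=[0,0,0], gripper=[0,0,0])

```text
time_s: 3.18
tcp_pos: [0.456, 0.2469, 0.2396]
ee_rot: [[-0.111, -0.994, 0.0], [-0.994, 0.111, 0.0], [-0.0, -0.0, -1.0]]
wrist_force: [0.3, 0.6, 0.7]
gripper_width: 0.008
```

Call:
carry_out([
  [1,0,0],
  [1,0,0],
], spin=[0,0], gripper=[0,0])

```text
time_s: 3.42
tcp_pos: [0.4435, 0.149, 0.2394]
ee_rot: [[-0.106, -0.994, -0.0], [-0.994, 0.106, 0.0], [-0.0, 0.0, -1.0]]
wrist_force: [1.3, 0.4, 1.1]
gripper_width: 0.002
```

Call:
carry_out([
  [1,0,0],
  [1,0,0],
], spin=[0,0], gripper=[0,0])

```text
time_s: 3.68
tcp_pos: [0.4329, 0.0494, 0.2398]
ee_rot: [[-0.106, -0.994, 0.001], [-0.994, 0.106, 0.001], [-0.001, -0.001, -1.0]]
wrist_force: [0.0, 0.3, -0.2]
gripper_width: 0.005
```

Call:
carry_out([
  [1,0,0],
  [1,0,0],
], spin=[0,0], gripper=[0,0])

```text
time_s: 3.92
tcp_pos: [0.4226, -0.0502, 0.2399]
ee_rot: [[-0.106, -0.994, 0.001], [-0.994, 0.106, 0.0], [-0.0, -0.001, -1.0]]
wrist_force: [1.2, -0.4, 0.7]
gripper_width: 0.004
```

Call:
carry_out([
  [1,0,0],
  [1,0,0],
], spin=[0,0], gripper=[0,0])

```text
time_s: 4.18
tcp_pos: [0.4124, -0.1498, 0.2399]
ee_rot: [[-0.106, -0.994, 0.001], [-0.994, 0.106, 0.0], [-0.0, -0.001, -1.0]]
wrist_force: [0.2, -0.1, 0.2]
gripper_width: -0.0
```

Call:
carry_out([
  [0.9,0,0],
  [0.9,0,0.5],
  [0.9,0,1],
  [0.9,0,1],
], spin=[0,0,0,0], gripper=[0,0,0,0])

```text
time_s: 4.68
tcp_pos: [0.4005, -0.2374, 0.1366]
ee_rot: [[-0.107, -0.994, -0.008], [-0.994, 0.107, 0.002], [-0.001, 0.009, -1.0]]
wrist_force: [0.0, -0.4, 1.7]
gripper_width: 0.005
```

Call:
carry_out([
  [0,-0.2,0],
  [0,-0.3,0],
  [0,-0.37,-0.11],
  [0,-0.44,-0.22],
  [0,-0.51,-0.31],
  [0,-0.59,-0.4],
  [0,-0.67,-0.49],
  [0,-0.75,-0.57],
  [0,-0.84,-0.64],
  [0,-0.93,-0.7],
], spin=[0,0,0,0,0,0,0,0,0,0], gripper=[0,0,0,0,0,0,0,0,0,0])

```text
time_s: 5.92
tcp_pos: [0.4955, -0.2483, 0.21]
ee_rot: [[-0.107, -0.994, 0.0], [-0.994, 0.107, 0.0], [-0.0, -0.0, -1.0]]
wrist_force: [-0.9, -0.1, -0.5]
gripper_width: 0.003
```

Run:
```python
from h import *
a=snap('side','side1')
print([(np.round(d['centre'],3).tolist(),round(d['p'],2)) for d in spot_point('side','lip')[:2]])
s=cv2.imread('pics/side0.png')
x=cv2.resize(a[150:310,130:330,::-1],(400,320),interpolation=cv2.INTER_CUBIC)
y=cv2.resize(s[140:230,225:355],(400,277),interpolation=cv2.INTER_CUBIC)
o=np.zeros((320,800,3),'uint8');o[:,:400]=x;o[:277,400:]=y
cv2.imwrite('pics/crop1.png',np.clip(o*1.6,0,255).astype('uint8'))
```

```text
[([0.509, -0.248, 0.211], 0.78)]
```

View pics/crop1.png

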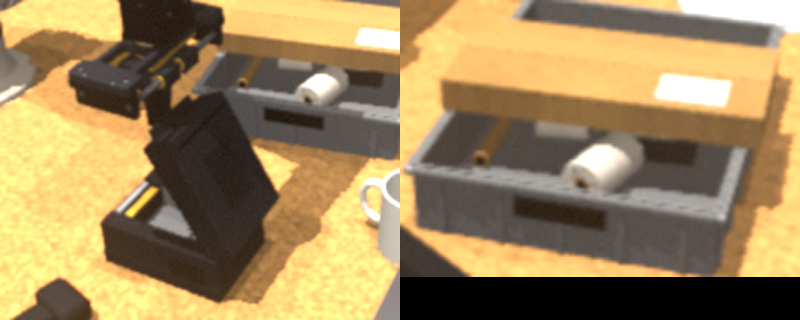

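The cover is at about 60° and the finger is on the lip. I'll keep pushing to the stop.

Call:
carry_out([
  [0,-0.13,-0.07],
  [0,-0.26,-0.13],
  [0,-0.39,-0.18],
  [0,-0.53,-0.22],
  [0,-0.67,-0.25],
  [0,-0.81,-0.26],
  [0,-0.9,-0.26],
  [0,-0.98,-0.26],
], spin=[0,0,0,0,0,0,0,0], gripper=[0,0,0,0,0,0,0,0])

```text
time_s: 7.02
tcp_pos: [0.5924, -0.2592, 0.2352]
ee_rot: [[-0.107, -0.994, -0.001], [-0.994, 0.107, 0.0], [-0.0, 0.001, -1.0]]
wrist_force: [-1.2, 0.7, -0.1]
gripper_width: 0.006
```

Call:
carry_out([
  [0,-0.04,0],
  [0,-0.08,0],
  [0,-0.08,0],
], spin=[0,0,0], gripper=[0,0,0])

```text
time_s: 7.4
tcp_pos: [0.5957, -0.2597, 0.2354]
ee_rot: [[-0.108, -0.994, -0.011], [-0.994, 0.108, 0.002], [-0.001, 0.011, -1.0]]
wrist_force: [-10.1, 1.3, 4.0]
gripper_width: 0.003
```

Run:
```python
from h import *
np.set_printoptions(precision=3,suppress=True)
snap('side','side2');snap('top','top2')
for c in('top','side'):
  for q in('lip','bed','hinge','printer'): print(c,q,[(np.round(d['centre'],3).tolist(),round(d['p'],2)) for d in spot_point(c,q)[:1]])
print(sense()['time_s'])
```

```text
top lip []
top bed [([0.515, -0.252, 0.052], 0.84)]
top hinge [([0.581, -0.256, 0.068], 0.65)]
top printer [([0.515, -0.25, -0.001], 0.76)]
side lip [([0.61, -0.261, 0.229], 0.95)]
side bed [([0.516, -0.252, 0.049], 0.73)]
side hinge [([0.584, -0.258, 0.064], 0.8)]
side printer [([0.51, -0.248, 0.002], 0.62)]
7.9
```

The cover is at its stop (10 N). Before choosing a push direction I'll check the right roll's length by overlaying the 57 and 80 mm hypotheses on the first side picture.

Run:
```python
from h import *
s=cv2.imread('pics/side0.png');x0,y0,w,h,k=250,150,100,75,8
o=cv2.resize(s[y0:y0+h,x0:x0+w],(w*k,h*k),interpolation=cv2.INTER_CUBIC);o=np.clip(o*1.5,0,255).astype('uint8')
a=np.array([.17,.985,0]);e=np.array([.565,.0865,.03]);n=np.array([.985,-.17,0]);z=np.array([0,0,1])
t=np.linspace(0,2*np.pi,40)
for L,c in((0,(0,255,0)),(.057,(255,0,0)),(.08,(0,0,255))):
    pts=np.array([(proj('side',e+a*L+.025*(np.cos(q)*n+np.sin(q)*z))+.5-[x0,y0])*k for q in t]).astype(int)
    cv2.polylines(o,[pts],True,c,1)
cv2.imwrite('pics/ov.png',o)
```

```text
(no output)
```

View pics/ov.png

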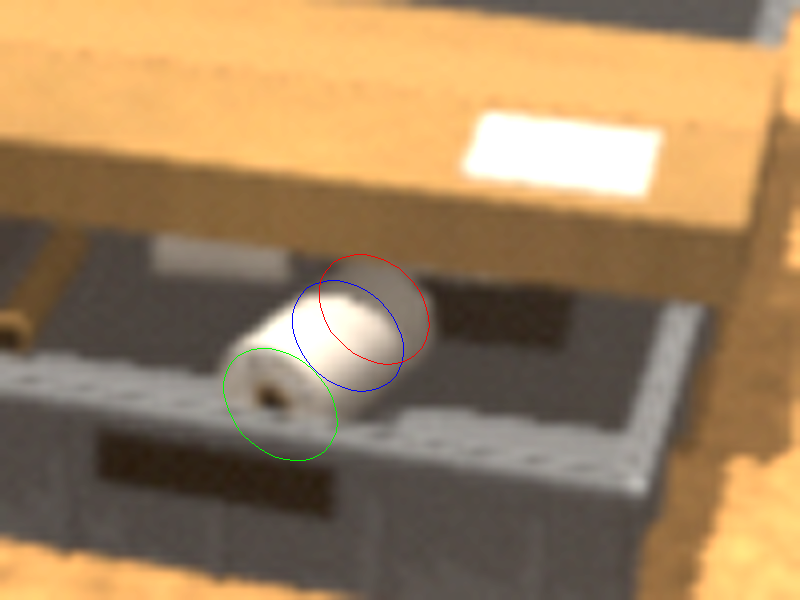

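Call:
carry_out([
  [0,0.3,0],
  [0,0.8,-0.1],
  [-0.6,1,-0.1],
  [-1,1,-0.1],
  [-1,1,-0.1],
], spin=[0,0,0,0,0], gripper=[0,0,0,0,0])

```text
time_s: 8.52
tcp_pos: [0.5121, -0.1478, 0.2468]
ee_rot: [[-0.104, -0.995, 0.004], [-0.995, 0.104, 0.0], [-0.001, -0.004, -1.0]]
wrist_force: [0.0, 1.2, 0.2]
gripper_width: 0.004
```

Only the 80 mm outline (red) matches the visible body, so the right roll is the wide one. The left roll is the target, which means pushing the carton toward -y. I'll move to a point above the target roll, left of the carton.

Call:
carry_out([
  [-1,0,0],
  [-1,0,0],
], spin=[0,0], gripper=[0,0])

```text
time_s: 8.78
tcp_pos: [0.5229, -0.0493, 0.2461]
ee_rot: [[-0.107, -0.994, 0.002], [-0.994, 0.107, 0.0], [-0.001, -0.002, -1.0]]
wrist_force: [1.0, 1.0, -0.0]
gripper_width: 0.008
```

Call:
carry_out([
  [-1,0,0],
  [-1,0,0],
], spin=[0,0], gripper=[0,0])

```text
time_s: 9.02
tcp_pos: [0.5338, 0.051, 0.2461]
ee_rot: [[-0.106, -0.994, 0.002], [-0.994, 0.106, 0.001], [-0.001, -0.002, -1.0]]
wrist_force: [1.9, -1.1, -0.9]
gripper_width: 0.004
```

Call:
carry_out([
  [-1,0,0],
  [-1,0,0],
], spin=[0,0], gripper=[0,0])

```text
time_s: 9.28
tcp_pos: [0.5445, 0.1506, 0.2459]
ee_rot: [[-0.106, -0.994, 0.002], [-0.994, 0.106, 0.001], [-0.001, -0.002, -1.0]]
wrist_force: [-0.4, -0.3, 0.1]
gripper_width: 0.001
```

Call:
carry_out([
  [-1,0,0],
  [-1,0,0],
], spin=[0,0], gripper=[0,0])

```text
time_s: 9.52
tcp_pos: [0.5552, 0.2502, 0.2457]
ee_rot: [[-0.106, -0.994, 0.002], [-0.994, 0.106, 0.001], [-0.001, -0.002, -1.0]]
wrist_force: [1.1, 0.3, 0.2]
gripper_width: 0.005
```

Call:
carry_out([
  [-0.55,0,0],
  [-0.55,0,0],
  [-0.55,0,0],
  [-0.55,0,0],
  [-0.55,0,0],
], spin=[0.89,0.89,0.89,0.89,0.89], gripper=[0,0,0,0,0])

```text
time_s: 10.15
tcp_pos: [0.5609, 0.3024, 0.2456]
ee_rot: [[-0.721, -0.693, 0.001], [-0.693, 0.721, 0.001], [-0.001, -0.0, -1.0]]
wrist_force: [-0.6, -0.8, -0.1]
gripper_width: 0.005
```

Call:
carry_out([
  [0,0,0],
  [0,0,0],
  [0,0,0],
  [0,0,0],
  [0,0,0],
], spin=[0.89,0.89,0.89,0.89,0.89], gripper=[0,0,0,0,0])

```text
time_s: 10.78
tcp_pos: [0.5606, 0.3024, 0.2457]
ee_rot: [[-0.998, -0.068, 0.001], [-0.068, 0.998, 0.0], [-0.001, 0.0, -1.0]]
wrist_force: [0.3, 0.2, -0.3]
gripper_width: 0.003
```

Run:
```python
from h import *
np.set_printoptions(precision=3,suppress=True)
print(tool([.555,.307,.095]),tool([.555,.307,.247]),sense()['joints'])
```

```text
[0.053 0.049 1.507] [ 0.053  0.05  -0.013] [ 42.877  22.972   2.779   0.006 -69.765 -38.961]
```

Call:
carry_out([
  [0.05,0.05,0.5],
  [0.05,0.05,1],
  [0.05,0.05,1],
], spin=[0,0,0], gripper=[0,0,0])

```text
time_s: 11.15
tcp_pos: [0.5528, 0.3054, 0.1415]
ee_rot: [[-0.998, -0.068, -0.007], [-0.067, 0.998, -0.006], [0.008, -0.005, -1.0]]
wrist_force: [0.5, -0.2, -0.3]
gripper_width: 0.004
```

Call:
carry_out([
  [0,0,0.3],
  [0,0,0.5],
  [0,0,0.5],
], spin=[0,0,0], gripper=[0,0,0])

```text
time_s: 11.52
tcp_pos: [0.5555, 0.3074, 0.0964]
ee_rot: [[-0.998, -0.067, 0.001], [-0.067, 0.998, -0.0], [-0.001, -0.0, -1.0]]
wrist_force: [0.4, -0.0, 0.1]
gripper_width: 0.007
```

Call:
carry_out([
  [0,-0.2,0],
  [0,-0.28,0],
  [0,-0.34,0],
  [0,-0.4,0],
  [0,-0.47,0],
  [0,-0.54,0],
  [0,-0.6,0],
], spin=[0,0,0,0,0,0,0], gripper=[0,0,0,0,0,0,0])

```text
time_s: 12.4
tcp_pos: [0.5587, 0.2469, 0.0955]
ee_rot: [[-0.998, -0.065, -0.0], [-0.065, 0.998, -0.0], [0.0, -0.0, -1.0]]
wrist_force: [-0.2, 1.8, 1.3]
gripper_width: 0.004
```

Call:
carry_out([
  [0,-0.07,0],
  [0,-0.14,0],
  [0,-0.21,0],
  [0,-0.28,0],
  [0,-0.28,0],
], spin=[0,0,0,0,0], gripper=[0,0,0,0,0])

```text
time_s: 13.02
tcp_pos: [0.5601, 0.2183, 0.0952]
ee_rot: [[-0.998, -0.064, -0.001], [-0.064, 0.998, -0.001], [0.001, -0.001, -1.0]]
wrist_force: [-0.1, 0.5, 0.1]
gripper_width: 0.003
```

Call:
carry_out([
  [0,0.1,0],
  [0,0.2,-0.5],
  [0,0.2,-1],
  [0,0.2,-1],
], spin=[0,0,0,0], gripper=[50,100,100,100])

```text
time_s: 13.52
tcp_pos: [0.5614, 0.2414, 0.2005]
ee_rot: [[-0.998, -0.067, 0.009], [-0.067, 0.998, 0.005], [-0.009, 0.004, -1.0]]
wrist_force: [0.4, 0.0, -0.8]
gripper_width: 0.374
```

Call:
carry_out([
  [0.5,0,-0.6],
  [0.9,0,-1],
  [0.9,0,-1],
], spin=[0,0,0], gripper=[100,100,100])

```text
time_s: 13.9
tcp_pos: [0.4684, 0.2342, 0.2988]
ee_rot: [[-0.998, -0.067, 0.004], [-0.067, 0.998, 0.004], [-0.005, 0.003, -1.0]]
wrist_force: [0.1, -0.2, -0.1]
gripper_width: 0.715
```

Run:
```python
from h import *
a=snap('top','top3')
for q in('roll','wide_roll','part_roll','carton'): print(q,[(np.round(d['centre'],3).tolist(),round(d['p'],2)) for d in spot_point('top',q)[:2]])
o=cv2.resize(a[140:290,110:300,::-1],(760,600),interpolation=cv2.INTER_CUBIC)
cv2.imwrite('pics/crop3.png',np.clip(o*1.4,0,255).astype('uint8'))
```

```text
roll [([0.552, 0.302, 0.031], 0.44)]
wide_roll []
part_roll []
carton [([0.561, 0.133, 0.079], 0.73)]
```

View pics/crop3.png

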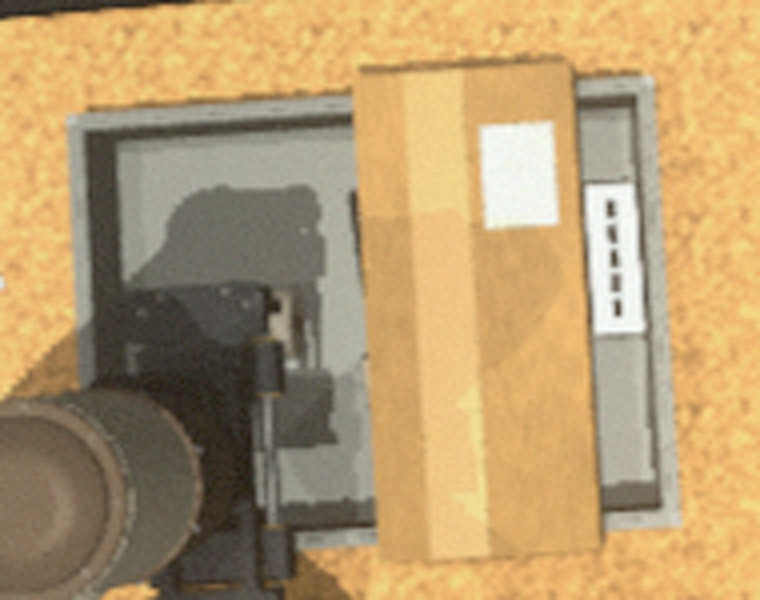

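The carton has slid and still lies flat, but the gripper hides the roll. I'll step aside and measure the roll's full length.

Call:
carry_out([
  [0,-0.5,0],
  [0,-1,0],
  [0,-1,0],
], spin=[0,0,0], gripper=[100,100,100])

```text
time_s: 14.52
tcp_pos: [0.476, 0.131, 0.2938]
ee_rot: [[-0.998, -0.061, -0.003], [-0.061, 0.998, -0.002], [0.003, -0.002, -1.0]]
wrist_force: [0.4, 0.4, -0.3]
gripper_width: 0.997
```

Call:
carry_out([
  [0,-0.5,0],
  [0,-1,0],
  [0,-1,0],
], spin=[0,0,0], gripper=[100,100,100])

```text
time_s: 14.9
tcp_pos: [0.4827, 0.0319, 0.2941]
ee_rot: [[-0.998, -0.061, -0.003], [-0.061, 0.998, -0.001], [0.003, -0.001, -1.0]]
wrist_force: [-1.1, -0.6, -1.2]
gripper_width: 1.002
```

Run:
```python
from h import *
a=snap('top','top4')
for q in('roll','wide_roll','part_roll','carton'): print(q,[(np.round(d['centre'],3).tolist(),round(d['p'],2)) for d in spot_point('top',q)[:2]])
o=cv2.resize(a[160:280,120:250,::-1],(650,600),interpolation=cv2.INTER_CUBIC)
cv2.imwrite('pics/crop4.png',np.clip(o*1.4,0,255).astype('uint8'))
```

```text
roll [([0.553, 0.301, 0.034], 0.91), ([0.6, 0.039, 0.006], 0.58)]
wide_roll [([0.582, -0.257, 0.067], 0.4)]
part_roll []
carton [([0.583, -0.255, 0.068], 0.67)]
```

View pics/crop4.png

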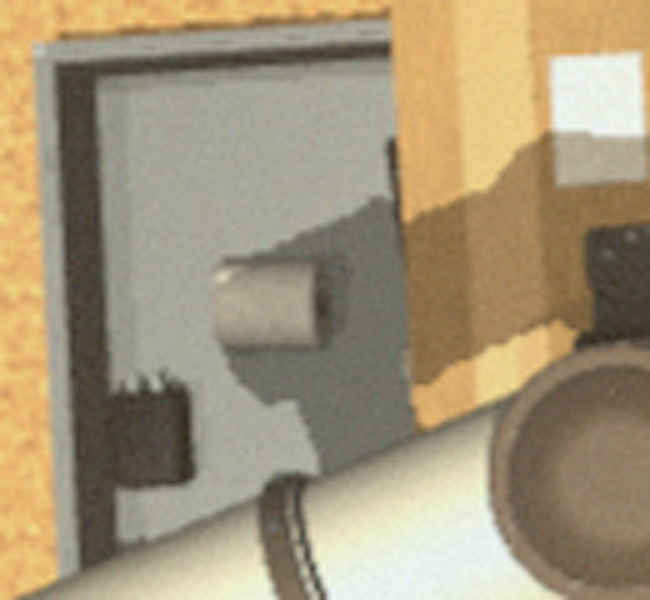

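The roll shows at about (212–315, 262–348) in the crop, roughly 58 × 49 mm, so it is the right one. Now the exact centre, axis and move numbers.

Run:
```python
from h import *
np.set_printoptions(precision=3,suppress=True)
def c(u,v,z): return unproj('top',120+u/5-.4,160+v/5-.4,z)
print('L',c(213,304,.045),'R',c(316,304,.055),'front/back',c(265,348,.03),c(265,262,.03), 'back edge ends',c(217,262,.035),c(316,259,.035))
C=np.array([.552,.303,.032])
print(tool([C[0],C[1],.294]),sense()['tcp_pos'],sense()['time_s'])
```

```text
L [0.551 0.33  0.045] R [0.551 0.268 0.055] front/back [0.526 0.303 0.03 ] [0.576 0.304 0.03 ] back edge ends [0.575 0.33  0.035] [0.577 0.273 0.035]
[-0.87   2.629  0.009] [0.483 0.035 0.295] 15.15
```

Call:
carry_out([
  [-0.4,0.5,0],
  [-0.87,1,0],
  [-0.87,1,0],
], spin=[0,0,0], gripper=[100,100,100])

```text
time_s: 15.52
tcp_pos: [0.5642, 0.1432, 0.2936]
ee_rot: [[-0.998, -0.069, -0.002], [-0.069, 0.998, -0.001], [0.002, -0.001, -1.0]]
wrist_force: [-1.3, -0.0, 0.0]
gripper_width: 1.003
```

Call:
carry_out([
  [0,0.5,0],
  [0,1,0],
], spin=[0,0], gripper=[100,100])

```text
time_s: 15.78
tcp_pos: [0.5557, 0.2404, 0.2955]
ee_rot: [[-0.998, -0.065, -0.0], [-0.065, 0.998, -0.0], [0.0, -0.0, -1.0]]
wrist_force: [0.9, 0.3, -0.8]
gripper_width: 1.001
```

Call:
carry_out([
  [0,0.5,0],
  [0,0.61,0.4],
  [0,0.61,0.6],
  [0,0.61,0.6],
], spin=[0.03,0.03,0.03,0.03], gripper=[100,100,100,100])

```text
time_s: 16.27
tcp_pos: [0.5508, 0.2998, 0.2336]
ee_rot: [[-0.999, -0.043, -0.004], [-0.043, 0.999, -0.003], [0.004, -0.003, -1.0]]
wrist_force: [0.7, 0.5, 0.5]
gripper_width: 1.001
```

Call:
carry_out([
  [0,0,0.5],
  [0,0,1],
  [0,0,1],
], spin=[0,0,0], gripper=[100,100,100])

```text
time_s: 16.65
tcp_pos: [0.5506, 0.2985, 0.1331]
ee_rot: [[-0.999, -0.041, -0.006], [-0.041, 0.999, -0.005], [0.006, -0.004, -1.0]]
wrist_force: [0.2, 0.9, 1.1]
gripper_width: 0.997
```

Run:
```python
from h import *
np.set_printoptions(precision=3,suppress=True)
print(tool([.5515,.301,.028]),sense()['tcp_pos'],sense()['time_s'])
```

```text
[-0.016  0.029  1.051] [0.551 0.299 0.133] 16.65
```

Call:
carry_out([
  [0,0.02,0.4],
  [0,0.02,0.7],
  [0,0.02,0.9],
  [0,0.02,1],
  [0,0.02,1],
], spin=[0,0,0,0,0], gripper=[100,100,100,100,100])

```text
time_s: 17.27
tcp_pos: [0.5532, 0.3027, 0.0371]
ee_rot: [[-0.999, -0.042, 0.002], [-0.042, 0.999, 0.001], [-0.002, 0.001, -1.0]]
wrist_force: [-0.5, -0.3, 0.1]
gripper_width: 1.0
```

Call:
carry_out([
  [0,0,0.03],
  [0,0,0.03],
  [0,0,0.03],
  [0,0,0.03],
  [0,0,0.03],
  [0,0,0.03],
  [0,0,0.03],
  [0,0,0.03],
], spin=[0,0,0,0,0,0,0,0], gripper=[50,50,50,50,50,50,50,50])

```text
time_s: 18.27
tcp_pos: [0.5522, 0.302, 0.0326]
ee_rot: [[-0.999, -0.042, 0.0], [-0.042, 0.999, -0.0], [0.0, -0.0, -1.0]]
wrist_force: [0.0, -0.2, 1.5]
gripper_width: 0.567
```

The fingers stopped at 0.567, which is 49 mm, so the roll is held. I'll lift it and carry it over to the printer.

Call:
carry_out([
  [0,0,0],
  [0,0,-0.2],
  [0,0,-0.5],
  [0,0,-1],
  [0,0,-1],
], spin=[0,0,0,0,0], gripper=[20,20,20,20,20])

```text
time_s: 18.9
tcp_pos: [0.5545, 0.3037, 0.1371]
ee_rot: [[-0.999, -0.042, 0.008], [-0.042, 0.999, 0.006], [-0.008, 0.006, -1.0]]
wrist_force: [-0.5, 0.8, -1.0]
gripper_width: 0.562
```

Call:
carry_out([
  [0,0,-0.5],
  [0,0,-1],
  [0,0,-1],
], spin=[0,0,0], gripper=[20,20,20])

```text
time_s: 19.27
tcp_pos: [0.5538, 0.3032, 0.2365]
ee_rot: [[-0.999, -0.042, 0.007], [-0.042, 0.999, 0.005], [-0.007, 0.005, -1.0]]
wrist_force: [0.6, 0.1, -2.0]
gripper_width: 0.567
```

Call:
carry_out([
  [0.1,-0.4,0],
  [0.2,-0.8,0],
  [0.25,-1,0],
], spin=[0,0,0], gripper=[20,20,20])

```text
time_s: 19.65
tcp_pos: [0.5299, 0.199, 0.2305]
ee_rot: [[-0.999, -0.04, -0.004], [-0.04, 0.999, -0.002], [0.004, -0.001, -1.0]]
wrist_force: [0.4, 0.6, -1.5]
gripper_width: 0.568
```

Call:
carry_out([
  [0.1,-0.4,0],
  [0.2,-0.8,0],
  [0.25,-1,0],
], spin=[0,0,0], gripper=[20,20,20])

```text
time_s: 20.02
tcp_pos: [0.5097, 0.0986, 0.2315]
ee_rot: [[-0.999, -0.041, -0.002], [-0.041, 0.999, -0.0], [0.002, -0.0, -1.0]]
wrist_force: [0.6, 0.3, -1.3]
gripper_width: 0.572
```

Call:
carry_out([
  [0.1,-0.4,0],
  [0.2,-0.8,0],
  [0.25,-1,0],
], spin=[0,0,0], gripper=[20,20,20])

```text
time_s: 20.4
tcp_pos: [0.4893, -0.0021, 0.2318]
ee_rot: [[-0.999, -0.041, -0.001], [-0.041, 0.999, 0.0], [0.001, 0.0, -1.0]]
wrist_force: [-0.4, 0.4, -1.5]
gripper_width: 0.564
```

Call:
carry_out([
  [0.1,-0.4,0],
  [0.2,-0.8,0],
  [0.25,-1,0],
  [0.25,-1,0],
], spin=[0.1,0.19,0.19,0.19], gripper=[20,20,20,20])

```text
time_s: 20.9
tcp_pos: [0.4688, -0.1025, 0.2319]
ee_rot: [[-0.994, 0.109, -0.001], [0.109, 0.994, 0.0], [0.001, 0.0, -1.0]]
wrist_force: [-0.5, 0.0, -0.5]
gripper_width: 0.57
```

Run:
```python
from h import *
np.set_printoptions(precision=3,suppress=True)
for c in('top','side'):
  snap(c,c+'5')
  for q in('roll','lip','carton'): print(c,q,[(np.round(d['centre'],3).tolist(),round(d['p'],2)) for d in spot_point(c,q)[:2]])
s=sense();print(s['tcp_pos'],s['ee_rot'],s['gripper_width'],s['time_s'])
print(tool([.5155,-.2515,.233]))
```

```text
top roll []
top lip [([0.605, -0.264, 0.231], 0.87)]
top carton [([0.557, 0.129, 0.076], 0.74)]
side roll [([0.472, -0.1, 0.23], 0.61), ([0.436, 0.157, 0.014], 0.4)]
side lip [([0.605, -0.261, 0.231], 0.88), ([0.773, -0.142, 0.002], 0.57)]
side carton [([0.559, 0.133, 0.079], 0.6)]
[ 0.469 -0.101  0.232] [[-0.994  0.106 -0.   ]
 [ 0.106  0.994  0.   ]
 [ 0.     0.    -1.   ]] 0.5699800358661806 21.3
[-0.62  -1.446 -0.005]
```

Call:
carry_out([
  [-0.2,-0.5,0],
  [-0.42,-1,0],
  [-0.42,-1,0],
], spin=[0,0,0], gripper=[20,20,20])

```text
time_s: 21.68
tcp_pos: [0.5008, -0.2081, 0.2319]
ee_rot: [[-0.994, 0.111, -0.001], [0.111, 0.994, -0.0], [0.001, -0.0, -1.0]]
wrist_force: [-0.5, -0.7, -0.2]
gripper_width: 0.567
```

Call:
carry_out([
  [0,-0.3,0],
  [0,-0.45,0],
  [0,-0.45,0.4],
  [0,-0.45,0.8],
  [0,-0.45,1],
], spin=[0,0,0,0,0], gripper=[20,20,20,20,20])

```text
time_s: 22.3
tcp_pos: [0.4939, -0.2494, 0.1304]
ee_rot: [[-0.994, 0.107, -0.003], [0.107, 0.994, 0.001], [0.003, 0.001, -1.0]]
wrist_force: [0.8, -1.0, -0.7]
gripper_width: 0.569
```

Call:
carry_out([
  [0,0,0.2],
  [0,0,0.42],
  [0,0,0.42],
], spin=[0,0,0], gripper=[20,20,20])

```text
time_s: 22.68
tcp_pos: [0.494, -0.2495, 0.0892]
ee_rot: [[-0.994, 0.107, -0.004], [0.107, 0.994, 0.001], [0.004, 0.001, -1.0]]
wrist_force: [0.3, -0.4, -0.8]
gripper_width: 0.563
```

Run:
```python
from h import *
np.set_printoptions(precision=3,suppress=True)
a=snap('side','side6')
for q in('roll','bed','lip'): print(q,[(np.round(d['centre'],3).tolist(),round(d['p'],2)) for d in spot_point('side',q)[:2]])
s=sense();print(s['tcp_pos'],s['wrist_force'],s['time_s'])
print(tool([.5155,-.2515,.09]))
o=cv2.resize(a[150:310,120:320,::-1],(750,600),interpolation=cv2.INTER_CUBIC)
cv2.imwrite('pics/crop6.png',np.clip(o*1.7,0,255).astype('uint8'))
```

```text
roll [([0.498, -0.254, 0.09], 0.69)]
bed [([0.515, -0.252, 0.047], 0.55)]
lip [([0.604, -0.259, 0.232], 0.74)]
[ 0.496 -0.25   0.092] [-0.574 -0.087 -0.193] 22.875
[-0.194  0.01   0.019]
```

View pics/crop6.png

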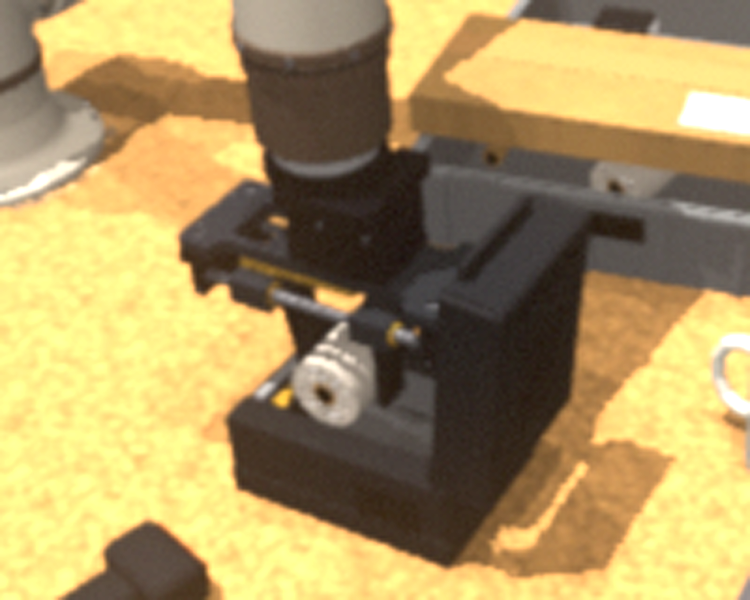

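The gripper's bar is thin and fits inside the raised hood, and the roll hangs aligned over the bed. I'll shift in and lower it.

Call:
carry_out([
  [-0.05,0.02,0],
  [-0.1,0.02,0],
  [-0.15,0.02,0],
  [-0.2,0.02,0],
  [-0.2,0.02,0.1],
  [-0.2,0.02,0.2],
  [-0.2,0.02,0.27],
  [-0.2,0.02,0.3],
  [-0.2,0.02,0.3],
], spin=[0,0,0,0,0,0,0,0,0], gripper=[20,20,20,20,20,20,20,20,20])

```text
time_s: 24.0
tcp_pos: [0.5151, -0.2506, 0.0603]
ee_rot: [[-0.994, 0.107, -0.001], [0.107, 0.994, 0.0], [0.001, -0.0, -1.0]]
wrist_force: [0.3, 0.1, -0.9]
gripper_width: 0.566
```

Run:
```python
from h import *
np.set_printoptions(precision=3,suppress=True)
a=snap('side','side7')
for q in('roll','bed'): print(q,[(np.round(d['centre'],3).tolist(),round(d['p'],2)) for d in spot_point('side',q)[:2]])
s=sense();print(s['tcp_pos'],s['wrist_force'],s['time_s'])
print(tool([.5155,-.2515,.052]))
```

```text
roll [([0.519, -0.252, 0.06], 0.8)]
bed [([0.516, -0.25, 0.05], 0.89)]
[ 0.516 -0.251  0.061] [ 0.284 -0.389 -0.609] 24.15
[-0.001 -0.008  0.089]
```

Call:
carry_out([
  [0,0,0.03],
  [0,0,0.05],
  [0,0,0.06],
  [0,0,0.07],
  [0,0,0.08],
  [0,0,0.08],
], spin=[0,0,0,0,0,0], gripper=[20,20,20,20,20,20])

```text
time_s: 24.9
tcp_pos: [0.5152, -0.2506, 0.0525]
ee_rot: [[-0.994, 0.107, -0.0], [0.107, 0.994, -0.0], [0.0, -0.0, -1.0]]
wrist_force: [-0.2, -0.5, -0.8]
gripper_width: 0.573
```

Call:
carry_out([
  [0,0,0.01],
  [0,0,0.02],
  [0,0,0.02],
], spin=[0,0,0], gripper=[20,20,20])

```text
time_s: 25.28
tcp_pos: [0.5157, -0.2508, 0.0522]
ee_rot: [[-0.994, 0.106, 0.001], [0.106, 0.994, -0.001], [-0.001, -0.001, -1.0]]
wrist_force: [-1.8, 1.8, 7.2]
gripper_width: 0.562
```

Contact at 7 N and TCP z = 0.052, as predicted. I'll release gently, then rise and back away from the hood.

Call:
carry_out([
  [0,0,-0.01],
  [0,0,-0.01],
  [0,0,-0.01],
  [0,0,-0.01],
], spin=[0,0,0,0], gripper=[59,62,66,66])

```text
time_s: 25.78
tcp_pos: [0.5152, -0.2506, 0.0513]
ee_rot: [[-0.994, 0.107, -0.0], [0.107, 0.994, 0.0], [0.0, 0.0, -1.0]]
wrist_force: [0.6, 0.1, 1.0]
gripper_width: 0.655
```

Call:
carry_out([
  [0,0,-0.1],
  [0,0,-0.25],
  [0,0,-0.4],
  [0.1,0,-0.42],
  [0.25,0,-0.5],
  [0.4,0,-0.8],
  [0.5,0,-1],
  [0.5,0,-1],
], spin=[0,0,0,0,0,0,0,0], gripper=[66,66,66,66,66,66,66,66])

```text
time_s: 26.78
tcp_pos: [0.4649, -0.2453, 0.1531]
ee_rot: [[-0.994, 0.108, 0.003], [0.108, 0.994, -0.001], [-0.003, -0.0, -1.0]]
wrist_force: [1.0, 0.0, -0.5]
gripper_width: 0.664
```

Run:
```python
from h import *
np.set_printoptions(precision=3,suppress=True)
a=snap('side','side8')
for q in('roll','bed','lip'): print(q,[(np.round(d['centre'],3).tolist(),round(d['p'],2)) for d in spot_point('side',q)[:2]])
s=sense();print(s['tcp_pos'],s['gripper_width'],s['time_s'])
o=cv2.resize(a[170:300,160:290,::-1],(600,600),interpolation=cv2.INTER_CUBIC)
cv2.imwrite('pics/crop8.png',np.clip(o*1.7,0,255).astype('uint8'))
```

```text
roll [([0.515, -0.25, 0.048], 0.95), ([0.551, 0.209, 0.002], 0.24)]
bed [([0.517, -0.249, 0.052], 0.57)]
lip [([0.602, -0.259, 0.227], 0.77)]
[ 0.465 -0.245  0.15 ] 0.6586636797976394 26.975
```

View pics/crop8.png

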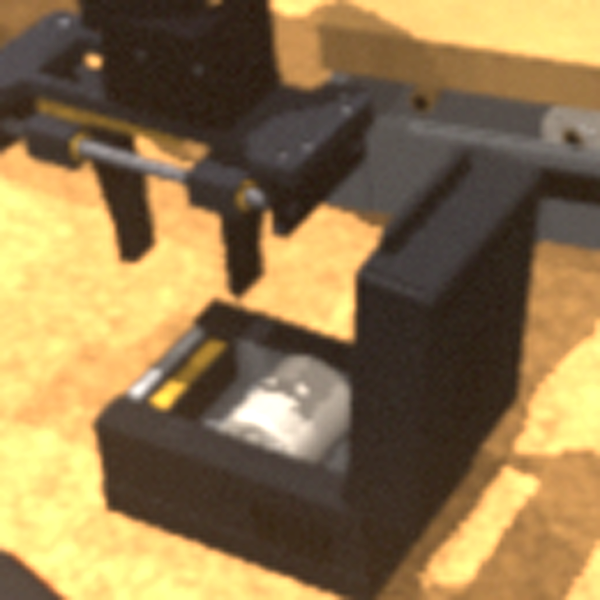

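The roll lies across the bed and is released. Next I'll close the fingers, go over and behind the cover, and sweep it forward and down.

Call:
carry_out([
  [0,0,-0.5],
  [0,0,-1],
  [0,0,-1],
], spin=[0,0,0], gripper=[0,0,0])

```text
time_s: 27.35
tcp_pos: [0.4678, -0.246, 0.255]
ee_rot: [[-0.994, 0.107, 0.007], [0.107, 0.994, -0.003], [-0.008, -0.002, -1.0]]
wrist_force: [0.8, -0.7, 0.4]
gripper_width: 0.405
```

Call:
carry_out([
  [0,0,-0.3],
  [-0.4,0,-0.5],
  [-0.8,0,-0.5],
  [-1,0,-0.5],
  [-1,0,-0.5],
], spin=[0,0,0,0,0], gripper=[0,0,0,0,0])

```text
time_s: 27.98
tcp_pos: [0.5656, -0.2557, 0.2982]
ee_rot: [[-0.994, 0.107, -0.005], [0.107, 0.994, 0.001], [0.005, 0.001, -1.0]]
wrist_force: [0.3, 0.1, -0.3]
gripper_width: 0.006
```

Call:
carry_out([
  [-0.5,0,0],
  [-1,0,0],
  [-1.0,0,0],
], spin=[0,0,0], gripper=[0,0,0])

```text
time_s: 28.35
tcp_pos: [0.6657, -0.2663, 0.2966]
ee_rot: [[-0.994, 0.107, -0.006], [0.107, 0.994, 0.002], [0.006, 0.001, -1.0]]
wrist_force: [-1.5, 0.7, -1.3]
gripper_width: 0.006
```

Call:
carry_out([
  [-0.17,0,0],
  [-0.17,0,0.3],
  [-0.17,0,0.7],
  [-0.17,0,0.95],
  [-0.17,0,0.95],
], spin=[0,0,0,0,0], gripper=[0,0,0,0,0])

```text
time_s: 28.98
tcp_pos: [0.6787, -0.2681, 0.2038]
ee_rot: [[-0.994, 0.108, -0.006], [0.108, 0.994, 0.002], [0.007, 0.001, -1.0]]
wrist_force: [-0.0, -0.2, 0.5]
gripper_width: 0.007
```

Run:
```python
from h import *
s=sense();d=np.array(s['tcp_pos'])-[.5835,-.2585,.066]
print(s['tcp_pos'],s['ee_rot'],s['gripper_width'],'f',d@[-.994,.108,0],'lat',d@[.108,.994,0],'z',d[2],s['wrist_force'])
```

```text
[ 0.67872436 -0.26814116  0.20381319] [[-9.94157195e-01  1.07748575e-01 -6.45882944e-03]
 [ 1.07740023e-01  9.94177718e-01  1.65876732e-03]
 [ 6.59995414e-03  9.53201031e-04 -9.99977766e-01]] 0.006881892255700113 f -0.09569426195711557 lat 0.0007009218084680567 z 0.13781319021635263 [-0.01940264 -0.18858985  0.47288662]
```

Call:
carry_out([
  [0.12,0,0],
  [0.24,0,0],
  [0.34,0,0],
  [0.44,0,0],
  [0.54,0,0],
  [0.64,0,0],
  [0.74,0,0],
  [0.84,0,0],
  [0.92,0,0],
  [1,0,0],
], spin=[0,0,0,0,0,0,0,0,0,0], gripper=[0,0,0,0,0,0,0,0,0,0])

```text
time_s: 30.22
tcp_pos: [0.5809, -0.2577, 0.2059]
ee_rot: [[-0.994, 0.108, -0.001], [0.108, 0.994, 0.001], [0.001, 0.0, -1.0]]
wrist_force: [0.8, -0.6, -0.2]
gripper_width: 0.004
```

Call:
carry_out([
  [0.1,0,0],
  [0.19,0,0],
  [0.27,0,0],
  [0.37,0,0.07],
  [0.47,0,0.14],
  [0.57,0,0.21],
  [0.66,0,0.3],
  [0.75,0,0.39],
  [0.84,0,0.48],
], spin=[0,0,0,0,0,0,0,0,0], gripper=[0,0,0,0,0,0,0,0,0])

```text
time_s: 31.35
tcp_pos: [0.4977, -0.2487, 0.1576]
ee_rot: [[-0.994, 0.107, -0.0], [0.107, 0.994, 0.0], [0.0, 0.0, -1.0]]
wrist_force: [0.1, 0.8, 1.4]
gripper_width: 0.002
```

Run:
```python
from h import *
a=snap('side','side9')
for q in('lip','hinge'): print(q,[(np.round(d['centre'],3).tolist(),round(d['p'],2)) for d in spot_point('side',q)[:2]])
s=sense();d=np.array(s['tcp_pos'])-[.5835,-.2585,.066]
print('f',d@[-.994,.108,0],'lat',d@[.108,.994,0],'z',d[2],s['wrist_force'],s['time_s'])
```

```text
lip [([0.432, -0.241, 0.127], 0.95), ([0.775, -0.142, 0.0], 0.49)]
hinge [([0.586, -0.258, 0.066], 0.79)]
f 0.0866409080095503 lat 0.0005174418730627165 z 0.09166008722739741 [ 0.28022319 -0.39522011  1.1301012 ] 31.5
```

Call:
carry_out([
  [0.05,0,0.08],
  [0.1,0,0.16],
  [0.14,0,0.23],
  [0.17,0,0.29],
  [0.18,0,0.33],
  [0.18,0,0.35],
  [0.18,0,0.35],
], spin=[0,0,0,0,0,0,0], gripper=[0,0,0,0,0,0,0])

```text
time_s: 32.38
tcp_pos: [0.4807, -0.2469, 0.1236]
ee_rot: [[-0.994, 0.107, 0.0], [0.107, 0.994, -0.0], [-0.0, -0.0, -1.0]]
wrist_force: [0.3, 0.4, 0.1]
gripper_width: 0.003
```

Call:
carry_out([
  [0,0,0.01],
  [0,0,0.02],
  [0,0,0.02],
], spin=[0,0,0], gripper=[0,0,0])

```text
time_s: 32.75
tcp_pos: [0.4808, -0.2469, 0.1234]
ee_rot: [[-0.994, 0.107, 0.001], [0.107, 0.994, -0.001], [-0.001, -0.001, -1.0]]
wrist_force: [-3.1, 2.7, 8.8]
gripper_width: 0.007
```

Call:
carry_out([
  [0,0,0.01],
  [0,0,0.01],
], spin=[0,0], gripper=[0,0])

```text
time_s: 33.0
tcp_pos: [0.4808, -0.247, 0.1233]
ee_rot: [[-0.994, 0.106, 0.001], [0.106, 0.994, -0.001], [-0.001, -0.001, -1.0]]
wrist_force: [-4.1, 3.8, 15.1]
gripper_width: 0.004
```

The cover stopped firmly: 15 N with no further travel, fingertips at 106 mm. I'll retreat and check.

Call:
carry_out([
  [0,0,-0.1],
  [0,0,-0.6],
  [0.5,0,-1],
  [1,0.5,-1],
  [1,1,-1],
  [1,1,-1],
], spin=[0,0,0,0,0,0], gripper=[0,0,0,0,0,0])

```text
time_s: 33.75
tcp_pos: [0.3916, -0.1342, 0.2213]
ee_rot: [[-0.995, 0.102, 0.002], [0.102, 0.995, 0.0], [-0.002, 0.001, -1.0]]
wrist_force: [0.7, 0.2, -0.1]
gripper_width: 0.008
```

Run:
```python
from h import *
np.set_printoptions(precision=3,suppress=True)
for c in('side','top'):
  a=snap(c,c+'10')
  for q in('lip','hinge','carton','scanner','mug','roll'): print(c,q,[(np.round(d['centre'],3).tolist(),round(d['p'],2)) for d in spot_point(c,q)[:1]])
s=sense();print(s['tcp_pos'],s['wrist_force'],s['time_s'])
a=cv2.imread('pics/side10.png');o=cv2.resize(a[120:330,110:390],(800,600),interpolation=cv2.INTER_CUBIC)
cv2.imwrite('pics/crop10.png',np.clip(o*1.6,0,255).astype('uint8'))
```

```text
side lip [([0.419, -0.24, 0.07], 0.85)]
side hinge [([0.583, -0.259, 0.068], 0.7)]
side carton [([0.561, 0.13, 0.08], 0.87)]
side scanner [([0.4, -0.448, -0.001], 0.95)]
side mug [([0.775, -0.143, -0.0], 0.64)]
side roll []
top lip [([0.424, -0.241, 0.069], 0.69)]
top hinge [([0.581, -0.256, 0.064], 0.97)]
top carton [([0.555, 0.129, 0.075], 0.71)]
top scanner [([0.398, -0.446, -0.002], 0.61)]
top mug [([0.778, -0.145, -0.003], 0.61)]
top roll []
[ 0.392 -0.137  0.22 ] [0.032 0.07  0.182] 34.45
```

View pics/crop10.png

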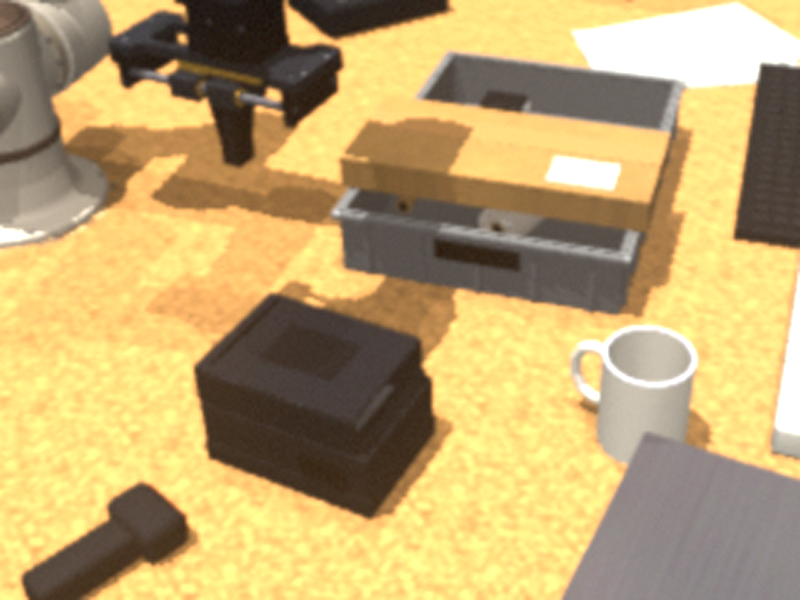

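The cover is shut (lip at z ≈ 0.070, expected 0.071), the carton lies flat on the rims, the mug and scanner are in place, and the arm is clear of everything.

```bash
python3 -c "
from station import finish_job; print(finish_job())"
```

```text
the job is handed in; nothing more can be done
None
```

The job is done and handed in at about 34.5 s of the 66 s allowed; handing in reports no verdict.

**What I did**
- I swung the cover up by its lip to the stop, where the force reached 10 N.
- I pushed the carton about 65 mm along the rims toward −y.
- I took the roll from the crate's left half and set it down in the bed. It touched at the expected height with 7 N while still gripped, and I then released it.
- I swept the cover shut from behind and pressed until it stopped at 15 N with no further travel.

**How I picked the roll:** the left one measured about 58 × 49 mm with nothing covering it. The right one matched the 80 mm outline, so I left it.

**Last checks**
- **Cover:** the lip was found at z ≈ 0.070 m, against 0.071 m when shut.
- **Roll:** with the cover still up, it was found at (0.515, −0.250, 0.048), about 2 mm from the bed point. It could not be seen once the cover was shut.
- **Carton:** it lies flat on the rims, with its underside found at z 0.075–0.080 m.
- **Mug and scanner:** they were found within about 4 mm of where they started, which is within measurement error.
- **Arm:** it was clear of everything, with no force on the wrist.

No check failed. Some of the networks' low-confidence reports were wrong: the wide roll, hub and carton were at times reported at the wrong place. I set these aside using the geometry and the pictures.

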